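# Walk the pump power pack home into its charging dock

### The job

The heavy power pack of the cellar pump is too wide to be gripped and lifted: walk it forward over the bench into its charging dock by pushing gently on its two rear corner bumpers in turn, touching no other part of it and never letting it swing far off line, until it stands square and fully home against both stop posts, its contact pins pressed in. Then swing the keeper bar all the way closed behind it, let go, and leave the things standing around it alone.

Things in the scene. Friction and masses are not known exactly. Their poses are not given: they have to be found in the camera images.
- dock: Steel charging dock fixed to the bench, open towards the robot, a grey charger bar 60 mm high across its far end. Origin on the bench top on its centre line; x points forward into the dock (the pushing direction), y left, z up. Its stop carriage is clamped somewhere in 12 mm of travel: the pack, when fully home, has its origin anywhere from x = -12 to 0 mm; feel for it.
- pin_left (a joint): Brass spring contact pin, 12 mm in diameter, in the left stop post (steel block 56 mm wide, 50 mm high, at dock y = 80 mm, its face looking to -x at dock x = 58 to 70 mm, as the carriage is set). Value: how far it is pushed in, m. 0 when free, standing 4 mm out of the post's face; 0.004 when the pack's front rests on that post. Spring under 1 N.
- pin_right (a joint): The same pin in the right stop post, at dock y = -80 mm, on the same carriage (the two faces are level, square to dock x).
- cheek_left (a point): Near end of the left side cheek's inner face, at dock (50, 112) mm. Two cheeks 40 mm high guide the pack's sides with 14 mm play each side, left at y = 112, right at y = -112 mm, from x = 50 to 105 mm; lead-ins 40 mm high flare out from their near ends to y = 142 and -142 mm at x = -20 mm.
- pack: Power pack: flat-bottomed grey box on a black base, 140 (x) by 196 (y) by 75 mm high, 0.95 to 1.45 kg, sliding friction unknown (a corner push takes some 7 to 16 N). Origin: centre of the underside; x forward, y left, z up. Gauge and socket stick out 10 mm from the rear (-x) face. At the start its origin is 65 to 90 mm behind the dock's, up to 10 mm to the side, turned up to 0.12 rad.
- shell: The grey housing of the pack with gauge and socket: everything above the black base except the two bumpers. Origin and axes as pack. Not to be touched.
- bumper_left: Left rear corner bumper of the pack: black rubber block, 30 (x) by 28 mm (y), 8 to 56 mm above the bench, 15 mm proud of the rear face. Origin under its centre at bench height, at pack (-70, 85) mm; axes as the pack. Home is x = -82 to -70 mm in the dock's frame. Pushed alone it swings the pack round a point near the other side.
- bumper_right: Right rear corner bumper, the same, at pack (-70, -85) mm; home is x = -82 to -70 mm in the dock's frame. Neither bumper should be pushed with more than 25 N.
- keeper (a joint): Vertical hinge of the keeper bar, rad. 0 to 0.3 at the start (bar points to the rear and outward, left); grows as the bar swings counter-clockwise seen from above, past dock -x (0.5), to its hard stop 2.07: closed, pointing to dock -y, 4 to 16 mm behind the home left bumper. Heading in the dock's frame = value - 3.64. Stays where left; about 1 N at the tip moves it.
- keeper_hinge (a point): Axis of the keeper bar's hinge, at dock (-106, 145) mm, on the bench top. A post 28 mm in diameter under the bar carries it.
- keeper_tip (a point): Free end of the keeper bar on its centre line, 75 mm from the hinge axis, 40 mm above the bench. The steel bar is 10 mm thick and 36 mm high (22 to 58 mm above the bench).
- sample_bottle: Bystander: green glass bottle, 72 mm in diameter, 200 mm high; origin at the centre of its underside.
- clamp_fitting: Bystander: steel pipe fitting, 64 mm in diameter, 56 mm high; origin at the centre of its underside.
- bung_cup: Bystander: open steel cup, 80 mm in diameter, 85 mm high; origin at the centre of its underside.
Things that resemble listed ones, but are neither listed nor needed, are in the scene too. Leave any green or red look-alike of the pack alone.

How it is judged:
On the way:
1. the pack is home against both stop posts while the keeper bar is still open (value of joint each of pin_left, pin_right above 0.0015 m and value of joint keeper below 1.2 rad), for 0.2 s.
At the end, for the whole second after the job is handed in: The pack stands square against both stop posts (both contact pins pushed in by more than 1.5 mm of their 4 mm, so its front is within 2.5 mm of both posts; turned less than 0.05 rad), flat on the bench between the cheeks and at rest, and the keeper bar is within 0.1 rad of fully closed (value of joint each of pin_left, pin_right above 0.0015 m and angle between the x axis of pack and the x axis of dock, either way round below 0.05 rad and y of pack in the frame of dock between -0.016 and 0.016 m and angle between pack's own z axis and vertical below 0.03 rad and linear speed of pack below 0.01 m/s and value of joint keeper above 1.97 rad); the robot touches nothing.
It fails at once if the robot presses on the pack with more than 25 N (contact force between any of the arm, the fingers and pack above 25 N).
It fails at once if the robot presses on the pack's housing, gauge or socket instead of the bumpers (over 2 N) (contact force between any of the fingers, the arm and shell above 2 N).
It fails at once if the pack swings more than 0.35 rad (20 degrees) off the dock's line (angle between the x axis of pack and the x axis of dock, either way round above 0.35 rad).
It fails at once if the pack is tipped by more than 0.12 rad (angle between pack's own z axis and vertical above 0.12 rad).
It fails at once if the bottle, the fitting or the cup is shifted by more than 20 mm (distance of any of sample_bottle, clamp_fitting, bung_cup from where it was at the start of the episode above 0.02 m).
It also fails if it takes over 67 s, if anything falls off the work surface, if the arm or the gripper's body presses on something with over 40 N, if the wrist force passes 120 N, or if a joint passes its speed limit or range.

### The arm

A 7-joint arm with a two-finger parallel gripper is mounted at the origin on the work surface. World frame = base frame: x ahead of the robot, y to its left, z up, the work surface at z = 0. Lengths are in m, angles in rad, forces in N, time in s.
With the tool pointing down it reaches from about 0.4 to 0.85 m from the base axis. Payload 10.4 kg.
Tool frame: the origin (TCP) lies on the centre line of the jaws, within the pads' length; the fingertips stand 11 mm ahead of it and the grasp point (between the pads) lies 8 mm behind it (tip_reach is the distance from the TCP to the fingertips, in m); z points along the fingers, y is the line along which they close (so a half turn about z gives the same grasp; the last joint's range is limited). The gripper opens to 85 mm and grips with 20 to 120 N. Pads are 22 mm wide; open, the fingers measure 114 mm over their backs; the gripper's body (76 mm by 85 mm) begins 54 mm behind the grasp point. The pads swing forward as they close: fully open they stand 13 mm farther back than shut.
Start: joints at [-1.317, 0.332, -0.065, 1.46, 0.022, 1.35, -0.088], TCP at [0.171, 0.601, 0.242] pointing down, gripper open.
Joint ranges: [-2.6, 2.6], [-0.5, 2.12], [-1.47, 1.34], [0.16, 2.42], [-1.27, 4.41], [0.06, 2.06], [-2.6, 2.6]. Speed limits (rad/s): [2.22, 2.22, 2.79, 2.79, 3.14, 3.14, 3.14].

### API

Orientations are given as a unit quaternion [x, y, z, w].
In Python, from workcell import get_obs, camera, hand_in, tip_reach gives the robot as it stands. The module is installed in compiled form; this text tells all that it offers.
- The arm moves only by the tool move_arm, never from a script. Its argument "plan" is a list of rows, each an object with "delta_pos": the shift along the tool's x, y, z in parts of the range, where 1.0 means 0.8 m, a list of three; "turn": the turn, a rotation vector about the tool's x, y, z in shares of 2 rad (1.0 is 2 rad), a list of three; "fingers": the closure, from 0 (fully open) to 1 (shut). A call has 1 to 12 rows; each row is the pose to reach, as a shift and turn from the pose commanded when the call began, along the tool's axes at that moment; what a row does not reach only later rows make up. A row lasts 1/8 s, in which the tool goes at most 62.5 mm and 10.7 degrees, less where a joint would pass 70% of its speed; a pose out of reach is approached as far as the arm can. Shift and turn numbers lie between -1 and 1, and a call with a number outside is refused. A call with a gripper value outside its range is refused whole. The fingers move at their own pace and stop on an object; "force" is the grip in N (left out, the last holds). Time passes only in rows, so rows that repeat a pose let the fingers close. It gives the time, the measured TCP pose, the force, the opening and the grip force at its end, in the units of the state.
- get_obs(): the state, without advancing time (a new reading comes with each control period).
- camera(name): name is "scene" or "top" or "wrist"; returns a dict with "color" (420x560x3 uint8, red, green, blue), "range_z" (420x560 float32, m along the optical axis (not along the pixel's ray), 0 where there is no reading), "fx", "fy", "cx", "cy" (pixels), "k1" (the pictures are not rectified: a ray, as slopes to the right and down, at radius r is drawn at 1 + k1 r^2 times it, then the intrinsics apply), "R" (3x3) and "t" (3): a world point X has camera coordinates R X + t; the wrist camera has in their place "tool_from_camera" (4x4, takes a point from camera to tool coordinates, whose origin is the TCP and whose axes are the flange's). Camera axes: x right, y down, z forward; pixel columns grow to the right and rows downward; lengths in m; the calibration is good to about 2 mm. A picture is of the moment at which its call begins: read the wrist's pose just before it.
- hand_in(): hands the job in; it is judged then, once.
The state is a dict: "clock": time; "joint_pos": joint angles; "joint_velocities": joint speeds; "tau": joint torques, N m; "position": TCP position; "ee_rot": TCP orientation; "ft_force": force on the tool from outside, world axes, zero at the start; "torque": the same for the moment, N m; "grip_width": opening from 0.0 (shut) to 1.0 (fully open); "grasp_force": force on a finger pad.
Only numpy, scipy, OpenCV 4.12 (cv2) and the standard library are available. Lean on these libraries where they do the work, as an engineer would, in place of code of your own. Each camera call takes 0.05 s, during which the arm holds its last target. There are 200 camera calls.

## Working session

There is one attempt and no reset: what is moved stays moved. The work goes in short steps, Python scripts to look and compute and a tool call to move; the robot and the scene stay as the last step left them, time stands still between calls to the robot, and variables do not carry over. Pictures are saved under pics/ and viewed, at most 10 in all, crops included, and the job is handed in when it is done.

Besides the shell and the picture viewer there is one more tool, called after "Request:" as a command line: name --argument value ..., lists and objects as JSON in quotes. move_arm: Moves the arm, as the interface text tells. Its arguments: {"type":"object","properties":{"plan":{"type":"array","items":{"type":"object","properties":{"delta_pos":{"type":"array","items":{"type":"number"}},"turn":{"type":"array","items":{"type":"number"}},"fingers":{"type":"number"}}}},"force":{"type":"number"}},"required":["plan"]}

```bash
mkdir -p pics; cat > h.py <<'E'
import numpy as np, cv2
from workcell import get_obs, camera, hand_in, tip_reach
from scipy.spatial.transform import Rotation as Ro
def save(n,img): cv2.imwrite('pics/'+n+'.png',img[...,::-1])
def rays(c,uv):
    uv=np.atleast_2d(np.asarray(uv,float)); K=np.array([[c['fx'],0,c['cx']],[0,c['fy'],c['cy']],[0,0,1]])
    p=cv2.undistortPoints(uv.reshape(-1,1,2),K,np.array([c['k1'],0,0,0,0.])).reshape(-1,2)
    return np.c_[p,np.ones(len(p))]
def plane(c,uv,z):
    d=rays(c,uv)@c['R']; o=-c['R'].T@c['t']
    return o+d*((z-o[2])/d[:,2])[:,None]
def cloud(c):
    h,w=c['range_z'].shape; v,u=np.mgrid[:h,:w]
    P=rays(c,np.c_[u.ravel(),v.ravel()])*c['range_z'].reshape(-1,1)
    return ((P-c['t'])@c['R']).reshape(h,w,3)
E
python3 - <<'E'
from h import *
o=get_obs(); print(o, tip_reach if not callable(tip_reach) else tip_reach())
import pickle
for n in('scene','top'):
    c=camera(n); save(n+'0',c['color']); pickle.dump(c,open(n+'0.pkl','wb')); print(n,c['fx'],c['k1'],-c['R'].T@c['t'])
E
```

```text
{'clock': 0.0, 'joint_pos': array([-1.31659132,  0.33287248, -0.06470281,  1.46090701,  0.02161355,
        1.34988437, -0.08848813]), 'joint_velocities': array([-1.42610360e-04, -2.74585457e-03,  5.09514344e-04,  7.17837175e-05,
       -5.19059560e-04,  9.64098136e-04, -3.77796502e-04]), 'tau': array([ 6.28218731e-04, -6.25453663e+01,  4.94075823e-02, -3.91587639e+01,
        1.62959093e-02,  1.01088127e-02, -4.86727160e-06]), 'position': array([0.1707153 , 0.60087994, 0.24153193]), 'ee_rot': array([ 1.37942330e-01,  9.90440024e-01, -6.85159516e-04, -5.79326029e-05]), 'ft_force': array([-0.07122234, -0.34535152, -0.17019838]), 'torque': array([0.00647899, 0.03959837, 0.0488    ]), 'grasp_force': 0.0, 'grip_width': 1.0010749838100053} 0.011
scene 536.1830333973961 0.060337316998801856 [1.39742177 0.45313362 1.00724259]
top 453.1674321705498 -0.06385068058149969 [0.38930235 0.02204537 1.11656981]
```

View pics/top0.png

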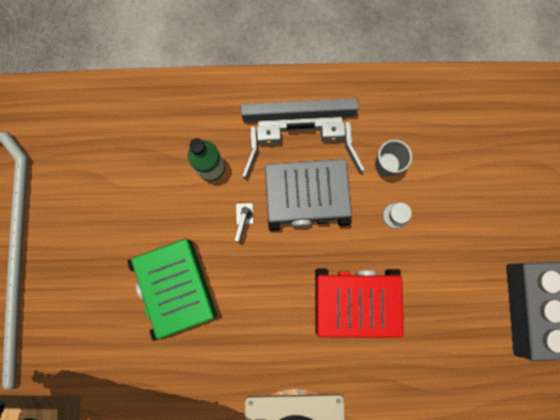

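View pics/scene0.png

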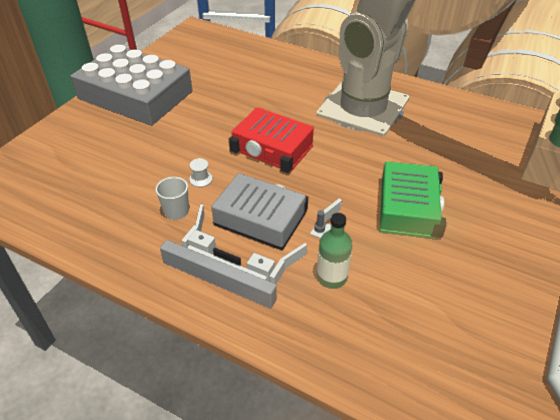

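Top view: the grey pack is at (308,192) with its bumpers at (275,226) and (345,221). Charger bar is at (300,110), posts at (269,133) and (333,130), keeper at (243,220). The red look-alike (360,305) and green look-alike (173,288) are to be left alone. Bystanders are the bottle (207,160), cup (394,158) and fitting (398,214). Only the grey pack fits the description: it's grey and sits in the dock mouth.

```bash
python3 - <<'E'
from h import *
import pickle
c=pickle.load(open('top0.pkl','rb')); s=pickle.load(open('scene0.pkl','rb'))
for nm,c in(('top',c),('scene',s)):
    P=cloud(c); X,Y,Z=P[...,0],P[...,1],P[...,2]
    print(nm,'bench z',np.median(Z[(abs(X-.45)<.03)&(abs(Y)<.25)]))
    def rect(n,lo,hi,x0,x1,y0,y1):
        m=((Z>lo)&(Z<hi)&(X>x0)&(X<x1)&(Y>y0)&(Y<y1)).astype(np.uint8)
        k,l,st,ce=cv2.connectedComponentsWithStats(m)
        for i in range(1,k):
            if st[i,4]>25:
                q=P[l==i]; r=cv2.minAreaRect(q[:,:2].astype(np.float32)*1000)
                print(n,st[i,4],np.round(ce[i]),'c',np.round(r[0],1),'s',np.round(r[1],1),'a',round(r[2],2),'z',np.round(np.median(q[:,2])*1000,1))
    rect('pack',.068,.085,.4,.8,-.2,.2)
    rect('bar',.055,.066,.65,.95,-.25,.25)
    rect('post',.044,.0535,.65,.95,-.2,.2)
    rect('cheek',.035,.0435,.55,.95,-.25,.25)
    rect('keeper',.054,.066,.4,.68,.08,.3)
    rect('bump',.05,.062,.45,.6,-.13,.15)
c=pickle.load(open('top0.pkl','rb'))
save('crop0',cv2.resize(c['color'][90:250,220:420],(800,640),interpolation=cv2.INTER_CUBIC)[:600])
E
```

```text
top bench z 0.001048371224625966
pack 47 [215. 169.] c [649.7 174.6] s [14.3 57.4] a 49.03 z 75.6
pack 4840 [307. 190.] c [588.7 -42.3] s [148.3 196.2] a 2.46 z 74.7
bar 1352 [299. 106.] c [804.6 -30.5] s [ 32.6 290.1] a 1.49 z 60.3
post 73 [296. 113.] c [790.9 -23.7] s [  3.3 124.1] a 1.48 z 48.4
post 27 [332. 111.] c [ 793.7 -113. ] s [ 2.7 44.5] a 0.08 z 48.4
post 44 [256. 115.] c [787.8  77.9] s [ 3.6 69.7] a 1.22 z 48.5
post 45 [294. 125.] c [760.6 -15.1] s [ 9.1 34.5] a 5.88 z 51.4
post 31 [307. 124.] c [761.5 -49.9] s [29.7  8.4] a 89.9 z 51.2
post 284 [333. 129.] c [ 747.4 -111.8] s [36.1 56.5] a 0.79 z 50.1
post 287 [268. 133.] c [742.2  48.8] s [35.4 55.2] a 1.31 z 50.1
cheek 37 [286. 115.] c [789.3   3.5] s [ 2.3 65. ] a 1.69 z 39.3
cheek 201 [352. 144.] c [ 705.8 -158. ] s [128.1  21.6] a 13.9 z 40.3
cheek 190 [251. 150.] c [697.1  92.4] s [ 19.3 125.9] a 79.98 z 40.1
cheek 35 [300. 127.] c [757.9 -31.7] s [ 2.5 67.1] a 2.51 z 39.3
cheek 31 [332. 137.] c [ 730.4 -107.7] s [47.7  6. ] a 85.96 z 38.7
cheek 27 [268. 140.] c [723.3  48.3] s [ 5.7 47.1] a 0.79 z 38.4
keeper 15
[... 1250 characters left out ...]
8.3] s [126.9  20.9] a 13.75 z 39.2
cheek 163 [248. 229.] c [662.3 -38.4] s [ 18.8 194.8] a 6.92 z 39.1
cheek 59 [201. 246.] c [ 762.7 -103. ] s [28.5 61.4] a 32.02 z 39.5
cheek 275 [279. 263.] c [716.6  89.6] s [ 57.7 150.8] a 55.59 z 39.0
cheek 254 [219. 278.] c [820.5 -28.8] s [ 15.  288.8] a 3.92 z 39.0
cheek 68 [227. 259.] c [766.2 -31.2] s [ 7.2 69.7] a 6.35 z 38.9
cheek 66 [332. 277.] c [694.2 208.5] s [19.3 63.5] a 29.89 z 39.7
keeper 123 [327. 209.] c [521.1 114.1] s [18.3 86.2] a 77.35 z 58.0
keeper 93 [393. 217.] c [474.5 262.3] s [70.1 29. ] a 79.83 z 59.9
bump 57 [301. 207.] c [552.5  53.6] s [90.  8.] a 6.11 z 55.6
bump 124 [329. 209.] c [522.3 117.5] s [18. 86.] a 70.89 z 56.4
```

View pics/crop0.png

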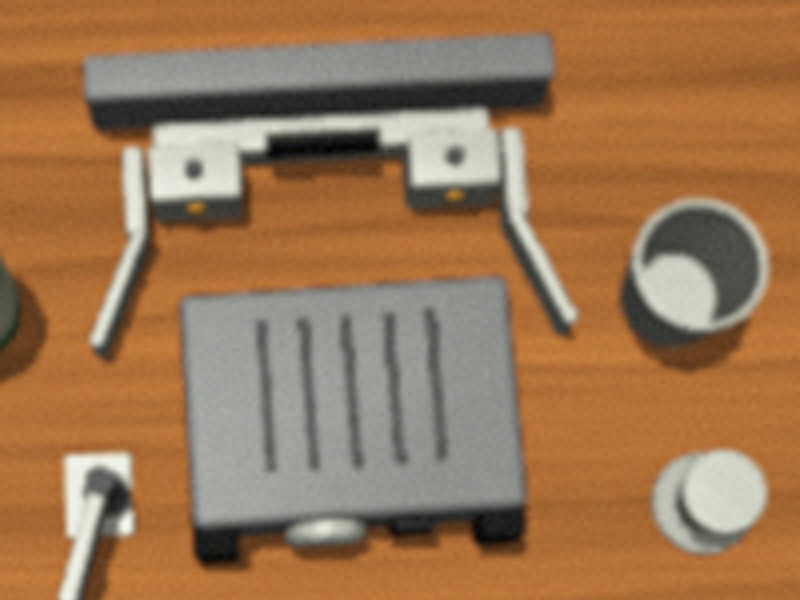

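Enlarged crop: the grey pack stands in front of the dock mouth, with its black bumpers at the rear corners (crop 217,543 and 498,525). Brass pins are at (197,207) and (455,194), and the keeper hinge is at (103,480) with the bar pointing to the rear and slightly left.

```bash
cat >> h.py <<'E'
def dockinv(p,D):
    R=np.array([[np.cos(D[2]),-np.sin(D[2])],[np.sin(D[2]),np.cos(D[2])]]); return (np.asarray(p)[...,:2]-D[:2])@R
def pack(c,near=None):
    "pack centre (world), yaw from top-face plane points"
    P=cloud(c); Z=P[...,2]; m=((abs(Z-.0745)<.003)&(P[...,0]>.47)&(P[...,0]<.8)&(P[...,1]>-.2)&(P[...,1]<.12)).astype(np.uint8)
    m=cv2.morphologyEx(m,cv2.MORPH_CLOSE,np.ones((5,5)));m=cv2.morphologyEx(m,cv2.MORPH_OPEN,np.ones((7,7)))
    k=max(cv2.findContours(m,0,1)[0],key=cv2.contourArea); W=plane(c,k.reshape(-1,2),.075)[:,:2]
    r=cv2.minAreaRect((W*1000).astype(np.float32)); return np.r_[r[0],r[1],r[2]]
E
python3 - <<'E'
from h import *
import pickle
D=np.array([0,0,.028])
for n in('top','scene'):
    c=pickle.load(open(n+'0.pkl','rb')); P=cloud(c); Z=P[...,2]; d=dockinv(P,D)*1000
    print(n,'pack',np.round(pack(c),2))
    def ext(nm,lo,hi,x0,x1,y0,y1):
        m=(Z>lo)&(Z<hi)&(P[...,0]>x0)&(P[...,0]<x1)&(P[...,1]>y0)&(P[...,1]<y1); q=d[m]
        print(nm,m.sum(),np.round(np.percentile(q,[1,5,50,95,99],axis=0).T,1).tolist())
    ext('postL',.047,.053,.7,.775,.015,.077); ext('postR',.047,.053,.7,.775,-.145,-.08)
    ext('cheekL',.037,.043,.62,.78,.079,.13); ext('cheekR',.037,.043,.62,.78,-.19,-.143)
    ext('bar',.057,.063,.78,.84,-.2,.2)
    m=(abs(Z-.0575)<.004)&(abs(P[...,0]-.52)<.06)&(abs(P[...,1]-.115)<.03)
    q=P[m][:,:2]; v=cv2.fitLine(q.astype(np.float32),2,0,.01,.01).ravel(); t=(q-v[2:])@v[:2]
    print('keeper ends',v[2:]+v[:2]*t.min(),v[2:]+v[:2]*t.max(), 'head',np.arctan2(v[1],v[0]))
E
```

```text
top pack [591.99 -41.77 138.81 194.28   2.93]
postL 250 [[726.3, 727.2, 742.8, 758.8, 760.1], [0.7, 3.0, 26.1, 53.2, 55.4]]
postR 249 [[726.6, 727.6, 744.0, 759.9, 761.3], [-159.6, -157.8, -133.0, -107.2, -104.8]]
cheekL 171 [[640.5, 647.2, 708.0, 757.0, 761.7], [60.3, 61.0, 69.7, 89.1, 93.7]]
cheekR 179 [[641.5, 649.4, 711.1, 757.4, 763.7], [-197.8, -195.0, -174.1, -165.6, -165.1]]
bar 1134 [[788.5, 790.2, 803.2, 816.2, 817.9], [-194.3, -183.5, -51.8, 77.8, 89.4]]
keeper ends [0.47812468 0.12804499] [0.55588393 0.10498876] head -0.2882499
scene pack [599.57 -39.39 139.28 195.49   2.55]
postL 242 [[728.7, 730.2, 747.5, 762.1, 763.9], [0.0, 2.2, 28.6, 52.3, 54.5]]
postR 222 [[729.7, 731.2, 747.5, 762.4, 763.7], [-158.9, -155.9, -129.3, -107.0, -104.6]]
cheekL 176 [[644.3, 650.5, 713.9, 762.1, 765.7], [59.5, 60.1, 68.7, 89.9, 94.1]]
cheekR 132 [[644.2, 649.2, 716.2, 761.7, 764.7], [-198.6, -194.7, -173.6, -166.1, -165.5]]
bar 1213 [[791.7, 793.5, 806.8, 819.7, 821.2], [-191.8, -178.7, -41.8, 79.1, 89.1]]
keeper ends [0.48012563 0.12772034] [0.56334496 0.10516018] head -0.26473007
```

Careful with the scale: shifts go in shares of 0.8 m and turns go in shares of 2 rad. That gives: -0.458 m / 0.8 = -0.5725, -0.443 m / 0.8 = -0.5538, -0.304 rad / 2 = -0.152.

Request:
move_arm --plan '[{"delta_pos":[-0.5538,-0.5725,0],"turn":[0,0,-0.152],"fingers":1},{"delta_pos":[-0.5538,-0.5725,0],"turn":[0,0,-0.152],"fingers":1},{"delta_pos":[-0.5538,-0.5725,0],"turn":[0,0,-0.152],"fingers":1},{"delta_pos":[-0.5538,-0.5725,0],"turn":[0,0,-0.152],"fingers":1},{"delta_pos":[-0.5538,-0.5725,0],"turn":[0,0,-0.152],"fingers":1},{"delta_pos":[-0.5538,-0.5725,0],"turn":[0,0,-0.152],"fingers":1},{"delta_pos":[-0.5538,-0.5725,0],"turn":[0,0,-0.152],"fingers":1},{"delta_pos":[-0.5538,-0.5725,0],"turn":[0,0,-0.152],"fingers":1},{"delta_pos":[-0.5538,-0.5725,0],"turn":[0,0,-0.152],"fingers":1},{"delta_pos":[-0.5538,-0.5725,0],"turn":[0,0,-0.152],"fingers":1},{"delta_pos":[-0.5538,-0.5725,0],"turn":[0,0,-0.152],"fingers":1},{"delta_pos":[-0.5538,-0.5725,0],"turn":[0,0,-0.152],"fingers":1}]' --force 20

```text
clock: 1.6
position: [0.4716, 0.0394, 0.242]
ee_rot: [-0.013, 1.0, -0.0, -0.0]
ft_force: [0.1, 1.0, -0.4]
grip_width: -0.0
grasp_force: 0.0
```

Converted, 0.211 m / 0.8 = 0.2638, 0.18 m / 0.8 = 0.225.

Request:
move_arm --plan '[{"delta_pos":[0,0,0.075],"fingers":1},{"delta_pos":[0,0,0.15],"fingers":1},{"delta_pos":[0,0,0.225],"fingers":1},{"delta_pos":[0,0,0.2638],"fingers":1},{"delta_pos":[-0.01,0,0.2638],"fingers":1},{"delta_pos":[-0.015,0,0.2638],"fingers":1},{"delta_pos":[-0.0188,0,0.2638],"fingers":1},{"delta_pos":[-0.0225,0,0.2638],"fingers":1}]'

```text
validation failed for argument at $.pl...
```

```bash
python3 - <<'E'
from h import *
c=camera('top'); save('top1',c['color'][90:270,200:440]); 
print(get_obs()['position'],get_obs()['ft_force'],pack(c))
cv2.imwrite('pics/top1.png',cv2.resize(c['color'][120:270,200:400],(800,600),interpolation=cv2.INTER_CUBIC)[...,::-1])
E
```

```text
[0.47132446 0.04060928 0.241966  ] [0.71712252 1.28371172 0.06950585] [593.48608398 -82.50845337 139.31945801 112.57500458   3.13569331]
```

View pics/top1.png

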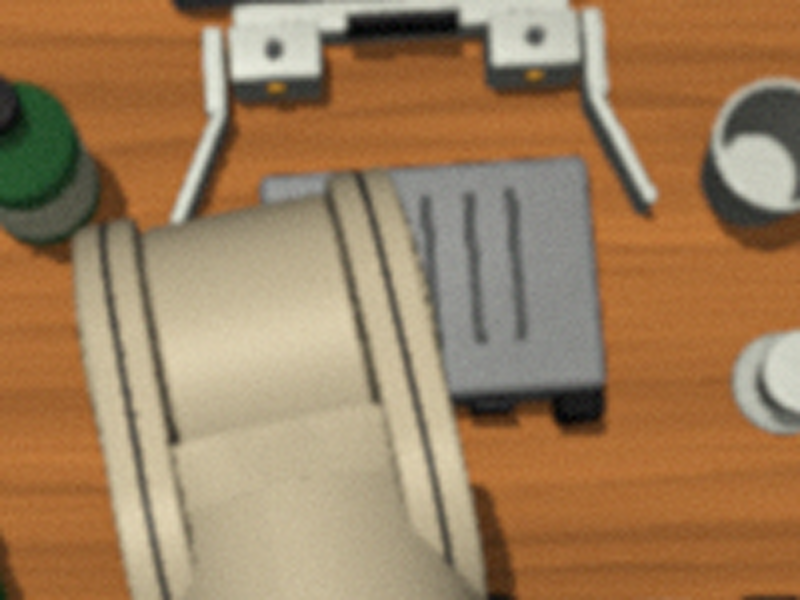

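The arm above the pack hides its left half; the right bumper is at crop (580,403). The move was refused because "turn" was missing, so I'll resend it.

Request:
move_arm --plan '[{"delta_pos":[0,0,0.075],"turn":[0,0,0],"fingers":1},{"delta_pos":[0,0,0.15],"turn":[0,0,0],"fingers":1},{"delta_pos":[0,0,0.225],"turn":[0,0,0],"fingers":1},{"delta_pos":[0,0,0.2638],"turn":[0,0,0],"fingers":1},{"delta_pos":[-0.0075,0,0.2638],"turn":[0,0,0],"fingers":1},{"delta_pos":[-0.0125,0,0.2638],"turn":[0,0,0],"fingers":1},{"delta_pos":[-0.0163,0,0.2638],"turn":[0,0,0],"fingers":1},{"delta_pos":[-0.02,0,0.2638],"turn":[0,0,0],"fingers":1}]'

```text
clock: 2.65
position: [0.4886, 0.0404, 0.0323]
ee_rot: [-0.014, 1.0, 0.0, 0.001]
ft_force: [0.1, 0.8, -0.3]
grip_width: -0.0
grasp_force: 0.0
```

```bash
python3 - <<'E'
from h import *
o=get_obs();c=camera('wrist'); cv2.imwrite('pics/w1.png',c['color'][...,::-1])
s=camera('scene');print(np.round(o['position'],4),np.round(o['ft_force'],2),pack(s)); print(c['tool_from_camera'])
E
```

```text
[0.4886 0.0404 0.0323] [ 0.13  0.77 -0.29] [599.64770508 -39.94812012 139.38768005 194.38143921   2.53681898]
[[-6.02728693e-05 -9.52043618e-01 -3.05962327e-01  7.88613181e-02]
 [ 9.99999817e-01  1.26709632e-04 -5.91268724e-04 -4.05150039e-04]
 [ 6.01681990e-04 -3.05962307e-01  9.52043436e-01 -1.32274596e-01]
 [ 0.00000000e+00  0.00000000e+00  0.00000000e+00  1.00000000e+00]]
```

View pics/w1.png

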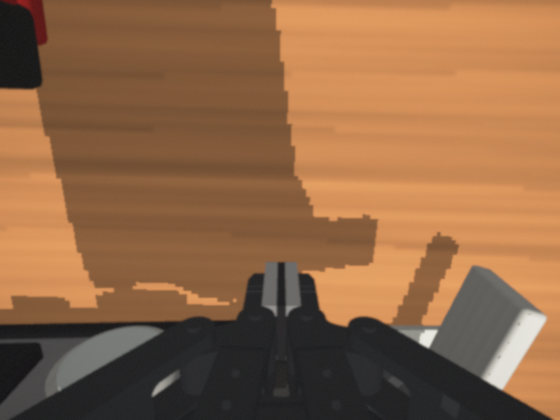

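Wrist view: the closed fingers (282,290) sit just behind the left bumper, clear of the gauge (120,360) and keeper (490,320). I'll start pushing gently.

Converted, -0.0095 m / 0.8 = -0.0119, -0.008 m / 0.8 = -0.01.

Request:
move_arm --plan '[{"delta_pos":[-0.0025,0,0],"turn":[0,0,0],"fingers":1},{"delta_pos":[-0.0044,0,0],"turn":[0,0,0],"fingers":1},{"delta_pos":[-0.0063,0,0],"turn":[0,0,0],"fingers":1},{"delta_pos":[-0.0081,0,0],"turn":[0,0,0],"fingers":1},{"delta_pos":[-0.01,0,0],"turn":[0,0,0],"fingers":1},{"delta_pos":[-0.0119,0,0],"turn":[0,0,0],"fingers":1}]'

```text
clock: 3.5
position: [0.496, 0.0408, 0.0309]
ee_rot: [-0.014, 1.0, 0.0, -0.001]
ft_force: [-6.3, 2.8, 4.2]
grip_width: 0.001
grasp_force: 3.1
```

Converted, -0.012 m / 0.8 = -0.015, -0.0105 m / 0.8 = -0.0131.

Request:
move_arm --plan '[{"delta_pos":[-0.0019,0,0],"turn":[0,0,0],"fingers":1},{"delta_pos":[-0.0038,0,0],"turn":[0,0,0],"fingers":1},{"delta_pos":[-0.0056,0,0],"turn":[0,0,0],"fingers":1},{"delta_pos":[-0.0075,0,0],"turn":[0,0,0],"fingers":1},{"delta_pos":[-0.0094,0,0],"turn":[0,0,0],"fingers":1},{"delta_pos":[-0.0113,0,0],"turn":[0,0,0],"fingers":1},{"delta_pos":[-0.0131,0,0],"turn":[0,0,0],"fingers":1},{"delta_pos":[-0.015,0,0],"turn":[0,0,0],"fingers":1}]'

```text
clock: 4.5
position: [0.5079, 0.0416, 0.0308]
ee_rot: [-0.014, 1.0, 0.0, -0.002]
ft_force: [-6.5, 3.1, 3.0]
grip_width: 0.001
grasp_force: 3.1
```

```bash
python3 - <<'E'
from h import *
o=get_obs();s=camera('scene');print(np.round(o['position'],4),np.round(o['ft_force'],2),pack(s))
E
```

```text
[0.5079 0.0416 0.0308] [-6.52  3.07  3.01] [597.08087158 -44.79403687 166.04919434 196.16436768   1.29458964]
```

Converted, -0.17 m / 0.8 = -0.2125, -0.11 m / 0.8 = -0.1375.

Request:
move_arm --plan '[{"delta_pos":[0.0288,0,0],"turn":[0,0,0],"fingers":1},{"delta_pos":[0.0288,-0.0688,0],"turn":[0,0,0],"fingers":1},{"delta_pos":[0.0288,-0.1375,0],"turn":[0,0,0],"fingers":1},{"delta_pos":[0.0288,-0.2125,0],"turn":[0,0,0],"fingers":1},{"delta_pos":[0.0288,-0.2125,0],"turn":[0,0,0],"fingers":1}]'

```text
clock: 5.18
position: [0.4903, -0.1353, 0.0316]
ee_rot: [-0.01, 1.0, -0.001, 0.0]
ft_force: [-0.1, 0.4, 0.3]
grip_width: 0.001
grasp_force: 0.0
```

```bash
python3 - <<'E'
from h import *
o=get_obs();s=camera('scene');c=camera('top');print(np.round(o['position'],4),np.round(o['ft_force'],2),pack(s))
P=cloud(c)
m=(abs(P[...,2]-.0555)<.004)&(abs(P[...,0]-.515)<.04)&(abs(P[...,1]-.04)<.04)
q=P[m];print(m.sum(),np.percentile(q,[2,50,98],axis=0))
cv2.imwrite('pics/top2.png',cv2.resize(c['color'][120:270,220:420],(800,600),interpolation=cv2.INTER_CUBIC)[...,::-1])
E
```

```text
[ 0.4903 -0.1353  0.0316] [-0.11  0.44  0.29] [607.28723145 -43.7829895  195.09269714 139.01777649  88.73710632]
76 [[0.5194259  0.01340004 0.05225203]
 [0.52714099 0.04058225 0.05645927]
 [0.53425081 0.05252393 0.05928149]]
```

View pics/top2.png

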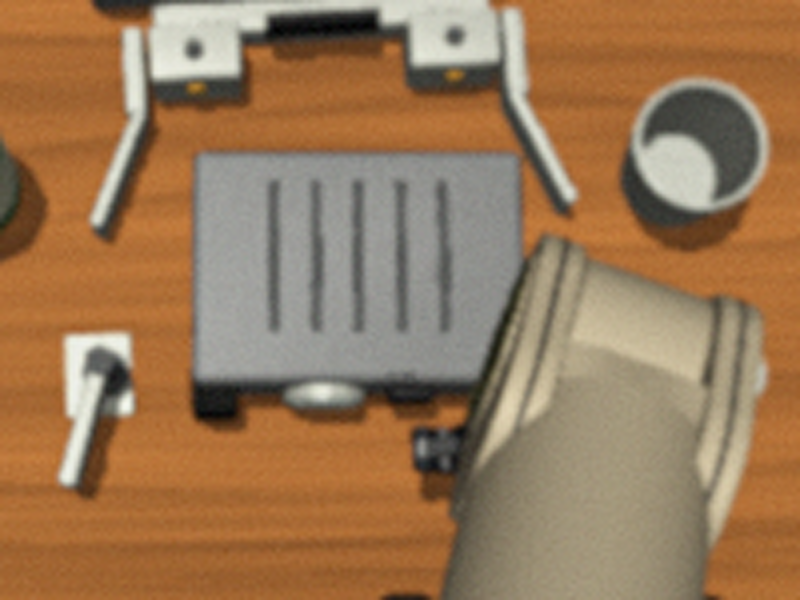

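The top view shows the pack turned slightly clockwise, with all bystanders in place. Next is the right bumper.

Converted, -0.021 m / 0.8 = -0.0263, -0.006 m / 0.8 = -0.0075.

Request:
move_arm --plan '[{"delta_pos":[-0.0075,0.0075,0],"turn":[0,0,0],"fingers":1},{"delta_pos":[-0.0113,0.0075,0],"turn":[0,0,0],"fingers":1},{"delta_pos":[-0.0138,0.0075,0],"turn":[0,0,0],"fingers":1},{"delta_pos":[-0.0163,0.0075,0],"turn":[0,0,0],"fingers":1},{"delta_pos":[-0.0188,0.0075,0],"turn":[0,0,0],"fingers":1},{"delta_pos":[-0.0213,0.0075,0],"turn":[0,0,0],"fingers":1},{"delta_pos":[-0.0238,0.0075,0],"turn":[0,0,0],"fingers":1},{"delta_pos":[-0.0263,0.0075,0],"turn":[0,0,0],"fingers":1}]'

```text
clock: 6.28
position: [0.5102, -0.1246, 0.031]
ee_rot: [-0.013, 1.0, -0.0, -0.001]
ft_force: [-7.1, -2.8, 3.7]
grip_width: -0.001
grasp_force: 3.1
```

Converted, -0.014 m / 0.8 = -0.0175, -0.012 m / 0.8 = -0.015.

Request:
move_arm --plan '[{"delta_pos":[-0.0025,0,0],"turn":[0,0,0],"fingers":1},{"delta_pos":[-0.005,0,0],"turn":[0,0,0],"fingers":1},{"delta_pos":[-0.0075,0,0],"turn":[0,0,0],"fingers":1},{"delta_pos":[-0.01,0,0],"turn":[0,0,0],"fingers":1},{"delta_pos":[-0.0125,0,0],"turn":[0,0,0],"fingers":1},{"delta_pos":[-0.015,0,0],"turn":[0,0,0],"fingers":1},{"delta_pos":[-0.0175,0,0],"turn":[0,0,0],"fingers":1}]'

```text
clock: 7.15
position: [0.5242, -0.1242, 0.0309]
ee_rot: [-0.013, 1.0, -0.0, -0.001]
ft_force: [-6.4, -3.5, 2.4]
grip_width: -0.003
grasp_force: 3.2
```

Converted, 0.166 m / 0.8 = 0.2075, 0.11 m / 0.8 = 0.1375.

Request:
move_arm --plan '[{"delta_pos":[0.0275,0,0],"turn":[0,0,0],"fingers":1},{"delta_pos":[0.0275,0.0688,0],"turn":[0,0,0],"fingers":1},{"delta_pos":[0.0275,0.1375,0],"turn":[0,0,0],"fingers":1},{"delta_pos":[0.0275,0.2075,0],"turn":[0,0,0],"fingers":1},{"delta_pos":[0.0275,0.2075,0],"turn":[0,0,0],"fingers":1}]'

```text
clock: 7.78
position: [0.4992, 0.0473, 0.0313]
ee_rot: [-0.017, 1.0, 0.001, 0.0]
ft_force: [-0.4, -1.3, -0.4]
grip_width: 0.002
grasp_force: 0.0
```

```bash
cat > st.py <<'E'
from h import *
o=get_obs();s=camera('scene');p=pack(s)
a=p[4] if p[4]<45 else p[4]-90; yaw=np.radians(a); D=np.array([.6622,-.0336,.028])
cen=np.array([p[0]-6,p[1]-2])
R=np.array([[np.cos(yaw),-np.sin(yaw)],[np.sin(yaw),np.cos(yaw)]])
print('t',o['clock'],'tcp',np.round(o['position']*1000,1),'F',np.round(o['ft_force'],1))
print('pack',np.round(p,1),'dock xy',np.round(dockinv(cen/1000,D)*1000,1),'yaw rel',round(yaw-.028,3))
for n,y in(('L',85),('R',-85)): print('bumper rear',n,np.round(cen+R@[-85,y],1))
E
python3 st.py
```

```text
t 7.775 tcp [499.2  47.3  31.3] F [-0.4 -1.3 -0.4]
pack [620.4 -37.4 140.6 194.9   4. ] dock xy [-47.9  -4.4] yaw rel 0.042
bumper rear L [523.7  39.4]
bumper rear R [ 535.6 -130.1]
```

Converted, -0.032 m / 0.8 = -0.04, -0.006 m / 0.8 = -0.0075.

Request:
move_arm --plan '[{"delta_pos":[-0.0075,-0.0038,0],"turn":[0,0,0],"fingers":1},{"delta_pos":[-0.0113,-0.0038,0],"turn":[0,0,0],"fingers":1},{"delta_pos":[-0.0138,-0.0038,0],"turn":[0,0,0],"fingers":1},{"delta_pos":[-0.0163,-0.0038,0],"turn":[0,0,0],"fingers":1},{"delta_pos":[-0.0188,-0.0038,0],"turn":[0,0,0],"fingers":1},{"delta_pos":[-0.0213,-0.0038,0],"turn":[0,0,0],"fingers":1},{"delta_pos":[-0.0244,-0.0038,0],"turn":[0,0,0],"fingers":1},{"delta_pos":[-0.0275,-0.0038,0],"turn":[0,0,0],"fingers":1},{"delta_pos":[-0.0306,-0.0038,0],"turn":[0,0,0],"fingers":1},{"delta_pos":[-0.0338,-0.0038,0],"turn":[0,0,0],"fingers":1},{"delta_pos":[-0.0369,-0.0038,0],"turn":[0,0,0],"fingers":1},{"delta_pos":[-0.04,-0.0038,0],"turn":[0,0,0],"fingers":1}]'

```text
clock: 9.32
position: [0.5299, 0.0412, 0.0308]
ee_rot: [-0.014, 1.0, 0.0, -0.002]
ft_force: [-6.2, 3.2, 0.8]
grip_width: -0.003
grasp_force: 2.9
```

Converted, -0.167 m / 0.8 = -0.2088, -0.11 m / 0.8 = -0.1375.

Request:
move_arm --plan '[{"delta_pos":[0.0275,0,0],"turn":[0,0,0],"fingers":1},{"delta_pos":[0.0275,-0.0688,0],"turn":[0,0,0],"fingers":1},{"delta_pos":[0.0275,-0.1375,0],"turn":[0,0,0],"fingers":1},{"delta_pos":[0.0275,-0.2088,0],"turn":[0,0,0],"fingers":1},{"delta_pos":[0.0275,-0.2088,0],"turn":[0,0,0],"fingers":1},{"delta_pos":[0.0275,-0.2088,0],"turn":[0,0,0],"fingers":1}]'

```text
clock: 10.07
position: [0.5139, -0.1268, 0.0312]
ee_rot: [-0.014, 1.0, 0.0, -0.0]
ft_force: [-0.2, 0.4, -0.4]
grip_width: -0.005
grasp_force: 0.0
```

```bash
python3 st.py
```

```text
t 10.075 tcp [ 513.9 -126.8   31.2] F [-0.2  0.4 -0.4]
pack [630.2 -42.6 194.7 139.3  89.3] dock xy [-38.3  -9.9] yaw rel -0.039
bumper rear L [540.2  41.4]
bumper rear R [ 538.3 -128.6]
```

Converted, -0.037 m / 0.8 = -0.0463, -0.034 m / 0.8 = -0.0425.

Request:
move_arm --plan '[{"delta_pos":[-0.0075,-0.0025,0],"turn":[0,0,0],"fingers":1},{"delta_pos":[-0.0125,-0.0025,0],"turn":[0,0,0],"fingers":1},{"delta_pos":[-0.015,-0.0025,0],"turn":[0,0,0],"fingers":1},{"delta_pos":[-0.0175,-0.0025,0],"turn":[0,0,0],"fingers":1},{"delta_pos":[-0.0206,-0.0025,0],"turn":[0,0,0],"fingers":1},{"delta_pos":[-0.0238,-0.0025,0],"turn":[0,0,0],"fingers":1},{"delta_pos":[-0.0275,-0.0025,0],"turn":[0,0,0],"fingers":1},{"delta_pos":[-0.0313,-0.0025,0],"turn":[0,0,0],"fingers":1},{"delta_pos":[-0.035,-0.0025,0],"turn":[0,0,0],"fingers":1},{"delta_pos":[-0.0388,-0.0025,0],"turn":[0,0,0],"fingers":1},{"delta_pos":[-0.0425,-0.0025,0],"turn":[0,0,0],"fingers":1},{"delta_pos":[-0.0463,-0.0025,0],"turn":[0,0,0],"fingers":1}]'

```text
clock: 11.62
position: [0.5495, -0.1296, 0.0309]
ee_rot: [-0.013, 1.0, -0.0, -0.001]
ft_force: [-6.5, -3.5, 1.1]
grip_width: 0.002
grasp_force: 3.0
```

Converted, 0.165 m / 0.8 = 0.2063, 0.11 m / 0.8 = 0.1375.

Request:
move_arm --plan '[{"delta_pos":[0.0325,0,0],"turn":[0,0,0],"fingers":1},{"delta_pos":[0.0325,0.0688,0],"turn":[0,0,0],"fingers":1},{"delta_pos":[0.0325,0.1375,0],"turn":[0,0,0],"fingers":1},{"delta_pos":[0.0325,0.2063,0],"turn":[0,0,0],"fingers":1},{"delta_pos":[0.0325,0.2063,0],"turn":[0,0,0],"fingers":1},{"delta_pos":[0.0325,0.2063,0],"turn":[0,0,0],"fingers":1}]'

```text
clock: 12.38
position: [0.5205, 0.0355, 0.0313]
ee_rot: [-0.014, 1.0, -0.0, 0.0]
ft_force: [0.1, 0.3, -0.7]
grip_width: 0.0
grasp_force: 0.0
```

```bash
python3 st.py
```

```text
t 12.375 tcp [520.5  35.5  31.3] F [ 0.1  0.3 -0.7]
pack [642.  -35.7 140.4 194.1   5.2] dock xy [-26.3  -3.4] yaw rel 0.063
bumper rear L [543.6  39.2]
bumper rear R [ 559.1 -130.1]
```

Converted, -0.03 m / 0.8 = -0.0375, -0.014 m / 0.8 = -0.0175.

Request:
move_arm --plan '[{"delta_pos":[-0.0088,0.005,0],"turn":[0,0,0],"fingers":1},{"delta_pos":[-0.0125,0.005,0],"turn":[0,0,0],"fingers":1},{"delta_pos":[-0.015,0.005,0],"turn":[0,0,0],"fingers":1},{"delta_pos":[-0.0175,0.005,0],"turn":[0,0,0],"fingers":1},{"delta_pos":[-0.02,0.005,0],"turn":[0,0,0],"fingers":1},{"delta_pos":[-0.0225,0.005,0],"turn":[0,0,0],"fingers":1},{"delta_pos":[-0.025,0.005,0],"turn":[0,0,0],"fingers":1},{"delta_pos":[-0.0275,0.005,0],"turn":[0,0,0],"fingers":1},{"delta_pos":[-0.03,0.005,0],"turn":[0,0,0],"fingers":1},{"delta_pos":[-0.0325,0.005,0],"turn":[0,0,0],"fingers":1},{"delta_pos":[-0.035,0.005,0],"turn":[0,0,0],"fingers":1},{"delta_pos":[-0.0375,0.005,0],"turn":[0,0,0],"fingers":1}]'

```text
clock: 13.92
position: [0.5489, 0.0417, 0.0307]
ee_rot: [-0.014, 1.0, 0.0, -0.001]
ft_force: [-6.2, 2.7, 1.8]
grip_width: -0.001
grasp_force: 2.8
```

Request:
move_arm --plan '[{"delta_pos":[0.0275,0,0],"turn":[0,0,0],"fingers":1},{"delta_pos":[0.0275,-0.0688,0],"turn":[0,0,0],"fingers":1},{"delta_pos":[0.0275,-0.1375,0],"turn":[0,0,0],"fingers":1},{"delta_pos":[0.0275,-0.2088,0],"turn":[0,0,0],"fingers":1},{"delta_pos":[0.0275,-0.2088,0],"turn":[0,0,0],"fingers":1},{"delta_pos":[0.0275,-0.2088,0],"turn":[0,0,0],"fingers":1}]'

```text
clock: 14.68
position: [0.5329, -0.1263, 0.0312]
ee_rot: [-0.014, 1.0, 0.0, -0.0]
ft_force: [0.8, 0.6, -0.1]
grip_width: 0.003
grasp_force: 0.0
```

```bash
python3 st.py
```

```text
t 14.675 tcp [ 532.9 -126.3   31.2] F [ 0.8  0.6 -0.1]
pack [652.  -40.  140.3 193.4   1. ] dock xy [-16.5  -8. ] yaw rel -0.01
bumper rear L [559.5  41.4]
bumper rear R [ 562.5 -128.5]
```

Request:
move_arm --plan '[{"delta_pos":[-0.01,-0.0025,0],"turn":[0,0,0],"fingers":1},{"delta_pos":[-0.0163,-0.0025,0],"turn":[0,0,0],"fingers":1},{"delta_pos":[-0.02,-0.0025,0],"turn":[0,0,0],"fingers":1},{"delta_pos":[-0.0225,-0.0025,0],"turn":[0,0,0],"fingers":1},{"delta_pos":[-0.025,-0.0025,0],"turn":[0,0,0],"fingers":1},{"delta_pos":[-0.0269,-0.0025,0],"turn":[0,0,0],"fingers":1},{"delta_pos":[-0.0288,-0.0025,0],"turn":[0,0,0],"fingers":1},{"delta_pos":[-0.0306,-0.0025,0],"turn":[0,0,0],"fingers":1},{"delta_pos":[-0.0325,-0.0025,0],"turn":[0,0,0],"fingers":1}]'

```text
clock: 15.85
position: [0.5574, -0.1294, 0.0311]
ee_rot: [-0.013, 1.0, -0.0, -0.001]
ft_force: [-6.7, -2.9, 4.0]
grip_width: -0.002
grasp_force: 3.4
```

Converted, -0.004 m / 0.8 = -0.005, -0.002 m / 0.8 = -0.0025.

Request:
move_arm --plan '[{"delta_pos":[-0.0013,0,0],"turn":[0,0,0],"fingers":1},{"delta_pos":[-0.0025,0,0],"turn":[0,0,0],"fingers":1},{"delta_pos":[-0.0038,0,0],"turn":[0,0,0],"fingers":1},{"delta_pos":[-0.005,0,0],"turn":[0,0,0],"fingers":1}]'

```text
clock: 16.35
position: [0.5613, -0.1295, 0.031]
ee_rot: [-0.013, 1.0, -0.0, -0.001]
ft_force: [-6.3, -4.2, 3.5]
grip_width: 0.0
grasp_force: 3.7
```

Still free. I'll switch to the left bumper.

Converted, 0.167 m / 0.8 = 0.2088, 0.11 m / 0.8 = 0.1375.

Request:
move_arm --plan '[{"delta_pos":[0.0375,0,0],"turn":[0,0,0],"fingers":1},{"delta_pos":[0.0375,0.0688,0],"turn":[0,0,0],"fingers":1},{"delta_pos":[0.0375,0.1375,0],"turn":[0,0,0],"fingers":1},{"delta_pos":[0.0375,0.2088,0],"turn":[0,0,0],"fingers":1},{"delta_pos":[0.0375,0.2088,0],"turn":[0,0,0],"fingers":1},{"delta_pos":[0.0375,0.2088,0],"turn":[0,0,0],"fingers":1}]'

```text
clock: 17.1
position: [0.5284, 0.0376, 0.0314]
ee_rot: [-0.014, 1.0, -0.0, 0.0]
ft_force: [0.4, -1.2, 0.6]
grip_width: 0.001
grasp_force: 0.0
```

```bash
python3 st.py
```

```text
t 17.1 tcp [528.4  37.6  31.4] F [ 0.4 -1.2  0.6]
pack [655.7 -37.4 144.8 193.6   3.8] dock xy [-12.7  -5.5] yaw rel 0.039
bumper rear L [559.2  39.7]
bumper rear R [ 570.5 -129.9]
```

Converted, -0.03 m / 0.8 = -0.0375, -0.0285 m / 0.8 = -0.0356.

Request:
move_arm --plan '[{"delta_pos":[-0.0125,0.0025,0],"turn":[0,0,0],"fingers":1},{"delta_pos":[-0.02,0.0025,0],"turn":[0,0,0],"fingers":1},{"delta_pos":[-0.0238,0.0025,0],"turn":[0,0,0],"fingers":1},{"delta_pos":[-0.0263,0.0025,0],"turn":[0,0,0],"fingers":1},{"delta_pos":[-0.0281,0.0025,0],"turn":[0,0,0],"fingers":1},{"delta_pos":[-0.03,0.0025,0],"turn":[0,0,0],"fingers":1},{"delta_pos":[-0.0319,0.0025,0],"turn":[0,0,0],"fingers":1},{"delta_pos":[-0.0338,0.0025,0],"turn":[0,0,0],"fingers":1},{"delta_pos":[-0.0356,0.0025,0],"turn":[0,0,0],"fingers":1},{"delta_pos":[-0.0375,0.0025,0],"turn":[0,0,0],"fingers":1}]'

```text
clock: 18.4
position: [0.5567, 0.042, 0.0308]
ee_rot: [-0.014, 1.0, 0.001, -0.002]
ft_force: [-7.3, 3.6, 2.3]
grip_width: 0.003
grasp_force: 3.4
```

Converted, -0.003 m / 0.8 = -0.0038, -0.002 m / 0.8 = -0.0025.

Request:
move_arm --plan '[{"delta_pos":[-0.0013,0,0],"turn":[0,0,0],"fingers":1},{"delta_pos":[-0.0025,0,0],"turn":[0,0,0],"fingers":1},{"delta_pos":[-0.0038,0,0],"turn":[0,0,0],"fingers":1}]'

```text
clock: 18.77
position: [0.5594, 0.0423, 0.0308]
ee_rot: [-0.014, 1.0, 0.001, -0.002]
ft_force: [-9.2, 4.6, 3.9]
grip_width: 0.001
grasp_force: 4.3
```

Converted, -0.002 m / 0.8 = -0.0025, -0.001 m / 0.8 = -0.0013.

Request:
move_arm --plan '[{"delta_pos":[-0.0013,0,0],"turn":[0,0,0],"fingers":1},{"delta_pos":[-0.0025,0,0],"turn":[0,0,0],"fingers":1}]'

```text
clock: 19.02
position: [0.5599, 0.0422, 0.0305]
ee_rot: [-0.014, 1.0, 0.001, -0.004]
ft_force: [-19.0, 2.5, 11.9]
grip_width: 0.002
grasp_force: 9.3
```

Converted, -0.169 m / 0.8 = -0.2113, 0.03 m / 0.8 = 0.0375.

Request:
move_arm --plan '[{"delta_pos":[0.0375,0,0],"turn":[0,0,0],"fingers":1},{"delta_pos":[0.0375,-0.0688,0],"turn":[0,0,0],"fingers":1},{"delta_pos":[0.0375,-0.1375,0],"turn":[0,0,0],"fingers":1},{"delta_pos":[0.0375,-0.2113,0],"turn":[0,0,0],"fingers":1},{"delta_pos":[0.0375,-0.2113,0],"turn":[0,0,0],"fingers":1},{"delta_pos":[0.0375,-0.2113,0],"turn":[0,0,0],"fingers":1}]'

```text
clock: 19.77
position: [0.5379, -0.1283, 0.0312]
ee_rot: [-0.013, 1.0, 0.0, -0.0]
ft_force: [-0.6, 1.2, -0.0]
grip_width: 0.004
grasp_force: 0.0
```

```bash
python3 st.py
```

```text
t 19.775 tcp [ 537.9 -128.3   31.2] F [-0.6  1.2 -0. ]
pack [662.8 -39.9 141.2 193.2   0.9] dock xy [-5.6 -8.1] yaw rel -0.013
bumper rear L [570.5  41.8]
bumper rear R [ 573.1 -128.2]
```

Converted, -0.026 m / 0.8 = -0.0325, -0.0245 m / 0.8 = -0.0306.

Request:
move_arm --plan '[{"delta_pos":[-0.0125,0,0],"turn":[0,0,0],"fingers":1},{"delta_pos":[-0.0225,0,0],"turn":[0,0,0],"fingers":1},{"delta_pos":[-0.0263,0,0],"turn":[0,0,0],"fingers":1},{"delta_pos":[-0.0288,0,0],"turn":[0,0,0],"fingers":1},{"delta_pos":[-0.0306,0,0],"turn":[0,0,0],"fingers":1},{"delta_pos":[-0.0325,0,0],"turn":[0,0,0],"fingers":1}]'

```text
clock: 20.58
position: [0.5628, -0.1282, 0.0311]
ee_rot: [-0.013, 1.0, 0.0, -0.001]
ft_force: [-6.6, -0.7, 4.3]
grip_width: -0.005
grasp_force: 3.6
```

Converted, -0.002 m / 0.8 = -0.0025, -0.001 m / 0.8 = -0.0013.

Request:
move_arm --plan '[{"delta_pos":[-0.0013,0,0],"turn":[0,0,0],"fingers":1},{"delta_pos":[-0.0025,0,0],"turn":[0,0,0],"fingers":1}]'

```text
clock: 20.82
position: [0.5642, -0.1289, 0.0311]
ee_rot: [-0.013, 1.0, -0.0, -0.002]
ft_force: [-7.6, -2.0, 4.9]
grip_width: 0.0
grasp_force: 4.1
```

Converted, -0.002 m / 0.8 = -0.0025, -0.001 m / 0.8 = -0.0013.

Request:
move_arm --plan '[{"delta_pos":[-0.0013,0,0],"turn":[0,0,0],"fingers":1},{"delta_pos":[-0.0025,0,0],"turn":[0,0,0],"fingers":1}]'

```text
clock: 21.08
position: [0.5653, -0.1292, 0.0309]
ee_rot: [-0.013, 1.0, -0.0, -0.002]
ft_force: [-14.5, -1.6, 9.2]
grip_width: 0.001
grasp_force: 7.3
```

Converted, 0.169 m / 0.8 = 0.2113, 0.11 m / 0.8 = 0.1375.

Request:
move_arm --plan '[{"delta_pos":[0.0375,0,0],"turn":[0,0,0],"fingers":1},{"delta_pos":[0.0375,0.0688,0],"turn":[0,0,0],"fingers":1},{"delta_pos":[0.0375,0.1375,0],"turn":[0,0,0],"fingers":1},{"delta_pos":[0.0375,0.2113,0],"turn":[0,0,0],"fingers":1},{"delta_pos":[0.0375,0.2113,0],"turn":[0,0,0],"fingers":1},{"delta_pos":[0.0375,0.2113,0],"turn":[0,0,0],"fingers":1}]'

```text
clock: 21.82
position: [0.5333, 0.04, 0.0314]
ee_rot: [-0.014, 1.0, -0.0, 0.0]
ft_force: [-0.2, -0.2, 0.2]
grip_width: -0.001
grasp_force: 0.0
```

```bash
python3 st.py
```

```text
t 21.825 tcp [533.3  40.   31.4] F [-0.2 -0.2  0.2]
pack [663.4 -39.5 140.2 193.7   1.8] dock xy [-5.  -7.8] yaw rel 0.004
bumper rear L [569.8  40.8]
bumper rear R [ 575.2 -129.2]
```

Nearly square now. I'll re-seat the left side: home was TCP x ≈ 0.560.

Converted, -0.028 m / 0.8 = -0.035, -0.0265 m / 0.8 = -0.0331.

Request:
move_arm --plan '[{"delta_pos":[-0.015,0,0],"turn":[0,0,0],"fingers":1},{"delta_pos":[-0.025,0,0],"turn":[0,0,0],"fingers":1},{"delta_pos":[-0.0288,0,0],"turn":[0,0,0],"fingers":1},{"delta_pos":[-0.0313,0,0],"turn":[0,0,0],"fingers":1},{"delta_pos":[-0.0331,0,0],"turn":[0,0,0],"fingers":1},{"delta_pos":[-0.035,0,0],"turn":[0,0,0],"fingers":1}]'

```text
clock: 22.62
position: [0.5599, 0.0411, 0.031]
ee_rot: [-0.014, 1.0, 0.0, -0.002]
ft_force: [-8.3, 1.1, 5.0]
grip_width: 0.004
grasp_force: 4.1
```

Request:
move_arm --plan '[{"delta_pos":[-0.0013,0,0],"turn":[0,0,0],"fingers":1}]'

```text
clock: 22.75
position: [0.56, 0.0412, 0.0308]
ee_rot: [-0.014, 1.0, 0.0, -0.002]
ft_force: [-13.0, 0.7, 9.1]
grip_width: 0.0
grasp_force: 6.6
```

Converted, 0.118 m / 0.8 = 0.1475, 0.052 m / 0.8 = 0.065.

Request:
move_arm --plan '[{"delta_pos":[0.0375,0,0],"turn":[0,0,0],"fingers":1},{"delta_pos":[0.05,0,-0.075],"turn":[0,0,0],"fingers":1},{"delta_pos":[0.065,0.05,-0.125],"turn":[0,0,0],"fingers":1},{"delta_pos":[0.065,0.125,-0.125],"turn":[0,0,0],"fingers":1},{"delta_pos":[0.065,0.1475,-0.125],"turn":[0,0,0],"fingers":1},{"delta_pos":[0.065,0.1475,-0.125],"turn":[0,0,0],"fingers":1},{"delta_pos":[0.065,0.1475,-0.125],"turn":[0,0,0],"fingers":1}]'

```text
clock: 23.62
position: [0.5072, 0.1557, 0.131]
ee_rot: [-0.013, 1.0, -0.0, -0.0]
ft_force: [0.4, -0.3, 0.4]
grip_width: 0.003
grasp_force: 0.0
```

```bash
python3 st.py; python3 - <<'E'
from h import *
o=get_obs();D=np.array([.6622,-.0336,.028]);print('rel hinge',dockinv(o['position'],D)*1000-[-106,145])
s=camera('scene');P=cloud(s);m=(abs(P[...,2]-.0575)<.003)&(abs(P[...,0]-.52)<.06)&(abs(P[...,1]-.115)<.03)
q=P[m][:,:2]; v=cv2.fitLine(q.astype(np.float32),2,0,.01,.01).ravel(); t=(q-v[2:])@v[:2]
print('keeper',v[2:]+v[:2]*t.min(),v[2:]+v[:2]*t.max())
cv2.imwrite('pics/s2.png',cv2.resize(s['color'][130:330,130:400],(800,592))[...,::-1])
E
```

```text
t 23.625 tcp [507.2 155.7 131. ] F [ 0.4 -0.3  0.4]
pack [664.1 -39.1 141.2 194.3   1.9] dock xy [-4.3 -7.4] yaw rel 0.005
bumper rear L [570.4  41.1]
bumper rear R [ 576.  -128.8]
rel hinge [-43.58259233  48.46213726]
keeper [0.47947415 0.12798534] [0.56036006 0.10561029]
```

View pics/s2.png

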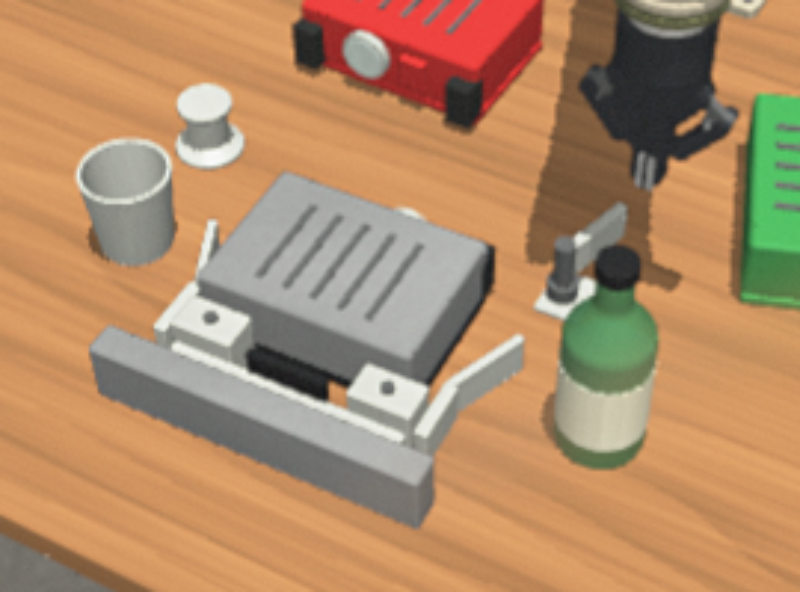

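The pack sits square in the dock and the bystanders stand where they were. The fingers (645,180) are outboard of the keeper bar (600,235). I'll descend and sweep the bar.

Converted, 0.09 m / 0.8 = 0.1125, -0.066 m / 0.8 = -0.0825.

Request:
move_arm --plan '[{"delta_pos":[0,0,0.0625],"turn":[0,0,0],"fingers":1},{"delta_pos":[0,0,0.1125],"turn":[0,0,0],"fingers":1},{"delta_pos":[0,0,0.1125],"turn":[0,0,0],"fingers":1},{"delta_pos":[0.0031,-0.01,0.1125],"turn":[0,0,0],"fingers":1},{"delta_pos":[0.0063,-0.02,0.1125],"turn":[0,0,0],"fingers":1},{"delta_pos":[0.01,-0.0288,0.1125],"turn":[0,0,0],"fingers":1},{"delta_pos":[0.0138,-0.0363,0.1125],"turn":[0,0,0],"fingers":1},{"delta_pos":[0.0188,-0.0469,0.1125],"turn":[0,0,0],"fingers":1},{"delta_pos":[0.02,-0.0575,0.1125],"turn":[0,0,0],"fingers":1},{"delta_pos":[0.0194,-0.07,0.1125],"turn":[0,0,0],"fingers":1},{"delta_pos":[0.0169,-0.0825,0.1125],"turn":[0,0,0],"fingers":1}]'

```text
clock: 25.1
position: [0.4953, 0.0906, 0.0412]
ee_rot: [-0.014, 1.0, 0.0, -0.0]
ft_force: [-0.2, 2.5, 0.5]
grip_width: 0.0
grasp_force: 0.7
```

Converted, -0.042 m / 0.8 = -0.0525, -0.0375 m / 0.8 = -0.0469.

Request:
move_arm --plan '[{"delta_pos":[-0.0056,-0.0125,0],"turn":[0,0,0],"fingers":1},{"delta_pos":[-0.0131,-0.0238,0],"turn":[0,0,0],"fingers":1},{"delta_pos":[-0.0206,-0.0319,0],"turn":[0,0,0],"fingers":1},{"delta_pos":[-0.03,-0.0381,0],"turn":[0,0,0],"fingers":1},{"delta_pos":[-0.0406,-0.0431,0],"turn":[0,0,0],"fingers":1},{"delta_pos":[-0.0463,-0.0456,0],"turn":[0,0,0],"fingers":1},{"delta_pos":[-0.05,-0.0469,0],"turn":[0,0,0],"fingers":1},{"delta_pos":[-0.0525,-0.0469,0],"turn":[0,0,0],"fingers":1}]'

```text
clock: 26.1
position: [0.5365, 0.0548, 0.0409]
ee_rot: [-0.014, 1.0, -0.0, -0.002]
ft_force: [-14.9, -0.5, 10.2]
grip_width: 0.003
grasp_force: 7.6
```

```bash
python3 - <<'E'
from h import *
o=get_obs();D=np.array([.6622,-.0336,.028]);print('rel hinge',dockinv(o['position'],D)*1000-[-106,145],o['ft_force'])
E
```

```text
rel hinge [-17.15087865 -53.12673102] [-14.8629853   -0.51041965  10.18082588]
```

The hard stop is felt. I'll retreat straight back, go up and clear, then check.

Converted, 0.3 m / 0.8 = 0.375, 0.24 m / 0.8 = 0.3.

Request:
move_arm --plan '[{"delta_pos":[0.0375,0,0],"turn":[0,0,0],"fingers":1},{"delta_pos":[0.0563,0,-0.0375],"turn":[0,0,0],"fingers":1},{"delta_pos":[0.0563,0,-0.1125],"turn":[0,0,0],"fingers":1},{"delta_pos":[0.0563,0,-0.1875],"turn":[0,0,0],"fingers":1},{"delta_pos":[0.0563,0.075,-0.25],"turn":[0,0,0],"fingers":1},{"delta_pos":[0.0563,0.15,-0.25],"turn":[0,0,0],"fingers":1},{"delta_pos":[0.0563,0.225,-0.25],"turn":[0,0,0],"fingers":1},{"delta_pos":[0.0563,0.3,-0.25],"turn":[0,0,0],"fingers":1},{"delta_pos":[0.0563,0.375,-0.25],"turn":[0,0,0],"fingers":1},{"delta_pos":[0.0563,0.375,-0.25],"turn":[0,0,0],"fingers":1}]'

```text
clock: 27.35
position: [0.483, 0.3591, 0.2403]
ee_rot: [-0.017, 1.0, 0.0, -0.001]
ft_force: [-0.2, -1.1, -1.0]
grip_width: -0.002
grasp_force: 0.0
```

```bash
python3 st.py; python3 - <<'E'
from h import *
c=camera('top'); print('top pack',np.round(pack(c),1)); P=cloud(c)
m=(abs(P[...,2]-.0575)<.003)&(abs(P[...,0]-.545)<.03)&(abs(P[...,1]-.075)<.055)&(P[...,0]<.562)
q=P[m][:,:2]; v=cv2.fitLine(q.astype(np.float32),2,0,.01,.01).ravel(); t=(q-v[2:])@v[:2]
print(m.sum(),'keeper',v[2:]+v[:2]*t.min(),v[2:]+v[:2]*t.max(),'dock angle off -y',(np.arctan2(v[1],v[0])-.028)%np.pi-np.pi/2)
cv2.imwrite('pics/top3.png',cv2.resize(c['color'][90:240,220:420],(800,600),interpolation=cv2.INTER_CUBIC)[...,::-1])
E
```

```text
t 27.35 tcp [483.  359.1 240.3] F [-0.2 -1.1 -1. ]
pack [664.2 -38.9 141.3 195.2   2.3] dock xy [-4.2 -7.1] yaw rel 0.012
bumper rear L [569.9  40.7]
bumper rear R [ 576.7 -129.2]
top pack [656.5 -40.9 138.9 194.3   1.7]
93 keeper [0.54972266 0.09688127] [0.55178513 0.03288027] dock angle off -y 0.004214406
```

View pics/top3.png

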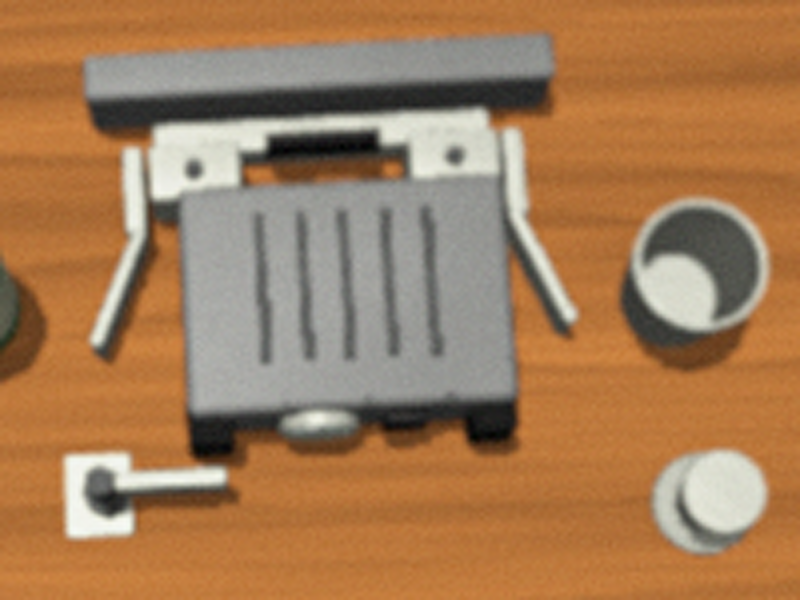

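The keeper is closed (bar at crop 100–228, 482) and square behind the left bumper. The pack is square against both posts and the bystanders haven't moved.

```bash
python3 -c "
from workcell import hand_in; print(hand_in())"
```

```text
the job is handed in; nothing more can be done
None
```

The job is handed in at about 27 s of the 67 s allowed: the pack was felt home against both stop posts and looks square, the keeper bar is closed to its hard stop, the arm is clear, and the bottle, fitting and cup look unmoved; the hand-in gave no verdict.

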